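# Put the examined meteorite lot back in its compartment tray

### The job

Put the examined lot back in the wooden compartment tray: lift the clamp bar of the black stage right up, slide the polished metal slab out from under it towards the robot and lay it flat in the tray's largest compartment. Stand the larger rough stone in the square compartment beside the slab, the smaller rough stone in the wide end compartment of the loupe's row, and the corked vial in the narrow middle compartment between it and the loupe, each standing as it does now and set down, not dropped. Leave the smooth pebble, the open vial without a cork and the white porcelain plate where they are.

Things in the scene. Friction and masses are not known exactly. Their poses are not given: they have to be found in the camera images.
- tray: Fixed wooden tray 162x210x18 mm, loupe row on the -x side, nearest the robot; origin mid-underside, floor 4 mm, walls 5 and dividers 4 mm thick, 18 mm high. Compartments, centre (x, y) in its frame in mm, inside x by y: slab (32, -46), 88x108, largest; large stone (32, 56), 88x88; small stone (-46, 62), 60x76; corked vial (-46, -6), 60x52, narrowest; (-46, -68), 60x64, holds a folded steel loupe.
- stage: Fixed black microscope stage block 90 (x) by 130 (y) mm, top 24 mm above the desk; origin mid-underside, front at -x. The slab lies on it, centred at x -36 mm and jutting 21 mm over the front edge, between low guides (y +-22 mm inside, 4 mm high, x -38 to -6 mm), against a stop behind. Hinge of the clamp bar: parallel to x through (-18, 58, 35) mm, the bar lies along y.
- clamp_bar (a joint): Steel bar 10 mm wide, 5 thick, across the slab: 0 rad down (start), grows as its -y end is lifted, stop at 2.0 rad. Black ball knob, 18 mm across, at its free end, centre 138 mm from the hinge: at (-18, -80, 35) mm in the stage's frame when down, free desk below it; straight above the hinge at 1.57 rad. Stiff hinge: about 1 N upward at the ball moves it; it stays where it is left.
- slab: Polished cut slab of grey metal with a pattern of fine dark lines, 60 mm (x) by 40 mm (y) by 8 mm thick, about 0.14 kg, held under the clamp bar at the start; origin at the centre of its underside.
- large_stone: Larger rough, pitted grey-brown stone, 62 mm (x) by 50 mm (y), 46 mm high, about 0.26 kg, narrower towards the top, with two flat broken faces across y 50 mm apart; origin at the centre of its underside.
- small_stone: Smaller rough, pitted grey-brown stone, 40 mm (x) by 34 mm (y), 36 mm high, about 0.09 kg, narrower towards the top, with two flat broken faces across y 34 mm apart; origin at the centre of its underside.
- corked_vial: Glass vial standing upright, 24 mm across, with a cork in its mouth (a stone chip inside), 54 mm high with the cork, glass up to 42 mm; about 0.03 kg; origin at the centre of its underside, z up.
- open_vial: Look-alike to leave: empty glass vial standing upright, 24 mm across and 42 mm high, without a cork; origin at the centre of its underside.
- pebble: Look-alike to leave: smooth rounded pebble of the same grey-brown, 46 by 38 mm, 30 mm high; origin at the centre of its underside.
- white_plate: Look-alike to leave: white porcelain streak plate lying on the desk, 60 by 40 mm, 8 mm thick; origin at the centre of its underside.
Not all that is in view belongs to the job. Leave any blue or red look-alike of the large_stone alone.

How it is judged:
By the outcome, as a careful person would: the job done as asked, in the order asked, and still so for the second after the job is handed in, with the robot touching nothing.
It also fails if it takes over 115 s, if anything falls off the work surface, if the arm or the gripper's body presses on something with over 40 N, if the wrist force passes 120 N, or if a joint passes its speed limit or range.

### The arm

A 6-joint arm with a two-finger parallel gripper is mounted at the origin on the work surface. World frame = base frame: x ahead of the robot, y to its left, z up, the work surface at z = 0. Lengths are in m, angles in rad, forces in N, time in s.
With the tool pointing down it reaches from about 0.425 to 0.95 m from the base axis. Payload 3.5 kg.
Tool frame: the origin (TCP) lies at the very end of the fingers, on their centre line; the grasp point (between the pads) lies ctrl.pinch_z behind it (ctrl.pinch_z is the distance from the TCP to the grasp point, in m); z points along the fingers, y is the line along which they close (so a half turn about z gives the same grasp; the last joint's range is limited). The gripper opens to 85 mm and grips with 20 to 120 N. Pads are 22 mm wide; open, the fingers measure 114 mm over their backs; the gripper's body (76 mm by 85 mm) begins 54 mm behind the grasp point. The pads swing forward as they close: fully open they stand 13 mm farther back than shut.
Start: joints at [-1.472, 0.286, 1.577, -0, 1.279, -0.15], TCP at [0.166, -0.654, 0.231] pointing down, gripper open.
Joint ranges: [-2.77, 2.77], [-0.9, 2.22], [0.21, 2.48], [-1.53, 4.67], [0.24, 2.81], [-2.84, 2.84]. Speed limits (rad/s): [2.79, 2.79, 3.14, 3.14, 3.14, 3.14].

### API

Orientations are given as a unit quaternion [x, y, z, w].
In Python, from plant import ctrl gives the robot as it stands.
- The arm moves only by the shell command python3 -m inch 'ROWS' [FORCE]. ROWS is a JSON list of rows, 1 to 10 of them, each of 7 numbers: dx, dy, dz in m, then a rotation vector rx, ry, rz in rad, then the opening from 0.0 (shut) to 1.0 (fully open); each row is the pose to reach, as a shift and turn from the pose commanded when the command began, along the tool's axes at that moment; what a row does not reach only later rows make up. A row lasts 1/8 s, in which the tool goes at most 0.0625 m and 0.188 rad, less where a joint would pass 70% of its speed; a pose out of reach is approached as far as the arm can. The fingers move at their own pace and stop on an object; FORCE is the grip in N (left out, the last holds). Time passes only in rows, so rows that do not move let the fingers close. It prints the time, the measured TCP pose, the force, the opening and the grip force at its end.
- ctrl.get_state(): the state, without advancing time (a new reading comes with each control period).
- ctrl.read_camera(name): name is "scene" or "top" or "wrist"; returns a dict with "pixels" (384x512x3 uint8, red, green, blue), "camera_matrix" (3x3 intrinsics, pixels), "dist_coeffs" ([k1, k2, p1, p2, k3] as OpenCV has them; the pictures are not rectified), "xyz" and "orientation" of the camera in the world. Camera axes: x right, y down, z forward; pixel columns grow to the right and rows downward; lengths in m; the calibration is good to about 2 mm. A picture is of the moment at which its call begins. There is no depth.
- ctrl.sign_off(): hands the job in; it is judged then, once.
Trained networks look in the newest picture that a camera, given by its name, has taken for a name from the list of things; names that differ only in an ending like _2 or _b are one class to them, and where a whole thing is asked for, a point or a joint stands for the part that bears it (a point fixed in the world has none). Each returns a list of dicts, best first, with "conf" (0 to 1); they miss things now and then, are a little off and sometimes report something else, mostly with a low value. They report only what shows in the picture. A call takes as long as a camera call. They do not tell look-alikes from the thing itself.
- ctrl.recognise(camera, thing): "position" ([x, y, z] in m, in world coordinates, good to about 4 mm: the middle of the surface that is visible of it).
- ctrl.masks_of(camera, thing): "region" (384x512 bool, what is visible of it).
- ctrl.mark_of(camera, thing): "position" ([x, y, z] in m, in world coordinates, good to about 4 mm: a listed point, or the origin of a listed thing).
The state is a dict: "time": time; "qpos": joint angles; "dq": joint speeds; "joint_efforts": joint torques, N m; "eef_pos": TCP position; "tcp_rot": TCP orientation; "contact_force": force on the tool from outside, world axes, zero at the start; "wrist_torque": the same for the moment, N m; "opening": opening from 0.0 (shut) to 1.0 (fully open); "finger_force": force on a finger pad.
Only numpy, scipy, OpenCV 4.12 (cv2) and the standard library are available. Lean on these libraries where they do the work, as an engineer would, in place of code of your own. Each camera call takes 0.05 s, during which the arm holds its last target. There are 200 camera calls.

## Working session

There is one attempt and no reset: what is moved stays moved. The work goes in short steps, Python scripts to look and compute and a shell command to move; the robot and the scene stay as the last step left them, time stands still between calls to the robot, and variables do not carry over. Pictures are saved under pics/ and viewed, at most 14 in all, crops included, and the job is handed in when it is done.

```bash
ls; mkdir -p pics
python3 - <<'E'
from plant import ctrl
import cv2,numpy as np
print(ctrl.pinch_z, ctrl.get_state())
for c in("top","scene"):
    r=ctrl.read_camera(c); cv2.imwrite(f"pics/{c}0.png",cv2.resize(r["pixels"][:,:,::-1],(800,600)))
    print(c,r["xyz"],r["orientation"])
    for t in "tray stage clamp_bar slab large_stone small_stone corked_vial open_vial pebble white_plate".split():
        print(t,[(np.round(d["position"],3).tolist(),round(d["conf"],2)) for d in ctrl.recognise(c,t)],[(np.round(d["position"],3).tolist(),round(d["conf"],2)) for d in ctrl.mark_of(c,t)])
E
```

```text
pics
0.0187 {'time': 0.0, 'qpos': array([-1.47199334e+00,  2.87196312e-01,  1.57819929e+00,  6.31611343e-06,
        1.27862801e+00, -1.49974776e-01]), 'dq': array([ 0.00025908, -0.00053917,  0.00012478, -0.00169248,  0.00092677,
        0.00206555]), 'joint_efforts': array([-6.12711283e-04, -4.05987453e+01, -2.92622656e+01, -1.21829107e-04,
        5.82441251e-03, -9.26067543e-07]), 'eef_pos': array([ 0.16617766, -0.65352982,  0.2299147 ]), 'tcp_rot': array([ 9.92273053e-01,  1.24067363e-01,  3.41179146e-05, -1.21500642e-03]), 'contact_force': array([ 0.74502892, -0.183508  ,  0.75314027]), 'wrist_torque': array([ 0.00924272, -0.01891812,  0.02160603]), 'finger_force': 0.0, 'opening': 1.000681885470046}
top [0.38477748 0.03622923 0.92329676] [ 0.71276926 -0.69640045  0.05425833 -0.06358006]
tray [([0.548, -0.294, 0.006], 0.91)] [([0.55, -0.294, 0.0], 0.7)]
stage [([0.503, 0.306, 0.023], 0.8)] [([0.501, 0.316, -0.003], 0.8)]Traceback (most recent call last):
  File "<stdin>", line 8, in <module>
ValueError: it knows: corked_vial, large_stone, open_vial, pebble, slab, small_stone, stage, tray, white_plate
```

Run:
```python
from plant import ctrl
import cv2,numpy as np
for c in("top","scene"):
    r=ctrl.read_camera(c); cv2.imwrite(f"pics/{c}0.png",cv2.resize(r["pixels"][:,:,::-1],(800,600)))
    print(c,r["xyz"],r["orientation"])
    for t in "tray stage slab large_stone small_stone corked_vial open_vial pebble white_plate".split():
        print(t,[(np.round(d["position"],3).tolist(),round(d["conf"],2)) for d in ctrl.recognise(c,t)],[(np.round(d["position"],3).tolist(),round(d["conf"],2)) for d in ctrl.mark_of(c,t)])
```

```text
top [0.38477748 0.03622923 0.92329676] [ 0.71276926 -0.69640045  0.05425833 -0.06358006]
tray [([0.661, 0.086, 0.023], 0.66), ([0.546, -0.298, 0.004], 0.62), ([0.482, 0.3, 0.039], 0.29)] [([0.549, -0.298, 0.0], 0.92)]
stage [([0.503, 0.304, 0.023], 0.95), ([0.57, 0.087, 0.04], 0.75)] [([0.504, 0.316, -0.004], 0.65)]
slab [([0.454, 0.317, 0.03], 0.88)] [([0.461, 0.315, 0.023], 0.6)]
large_stone [([0.354, 0.015, 0.04], 0.84), ([0.68, 0.207, 0.042], 0.83), ([0.367, 0.18, 0.04], 0.78), ([0.568, 0.089, 0.041], 0.62)] [([0.358, 0.01, -0.003], 0.79), ([0.596, 0.188, -0.001], 0.7), ([0.684, 0.207, 0.004], 0.69), ([0.366, 0.18, -0.004], 0.55)]
small_stone [([0.665, -0.076, 0.033], 0.55), ([0.506, 0.305, 0.019], 0.37)] [([0.666, -0.079, 0.001], 0.7)]
corked_vial [([0.55, -0.078, 0.041], 0.45)] [([0.551, -0.086, -0.002], 0.4)]
open_vial [([0.451, 0.082, 0.041], 0.58)] [([0.452, 0.084, 0.001], 0.57)]
pebble [([0.66, 0.084, 0.023], 0.45)] [([0.663, 0.088, 0.0], 0.67)]
white_plate [([0.448, -0.09, 0.007], 0.77)] [([0.45, -0.088, 0.001], 0.93), ([0.503, 0.313, -0.001], 0.62)]
scene [1.39200487 0.02
[... 479 characters left out ...]
0.089, -0.0], 0.88), ([0.353, 0.007, -0.001], 0.72), ([0.596, 0.194, 0.001], 0.68), ([0.685, 0.217, 0.003], 0.55), ([0.448, 0.084, 0.002], 0.24)]
small_stone [([0.675, -0.076, 0.026], 0.62), ([0.584, 0.087, 0.03], 0.39), ([0.457, -0.083, 0.007], 0.25)] [([0.663, -0.078, -0.0], 0.72)]
corked_vial [([0.563, -0.08, 0.03], 0.74)] [([0.556, -0.086, -0.0], 0.72), ([0.453, -0.088, 0.002], 0.65)]
open_vial [([0.461, 0.084, 0.028], 0.54)] [([0.451, 0.082, -0.002], 0.63)]
pebble [([0.672, 0.082, 0.023], 0.62)] [([0.661, 0.083, 0.003], 0.79)]
white_plate [([0.457, -0.085, 0.006], 0.79), ([0.514, 0.3, 0.023], 0.69)] [([0.45, -0.091, 0.0], 0.5), ([0.45, 0.083, 0.0], 0.21), ([0.496, 0.311, -0.003], 0.19)]
```

View pics/top0.png

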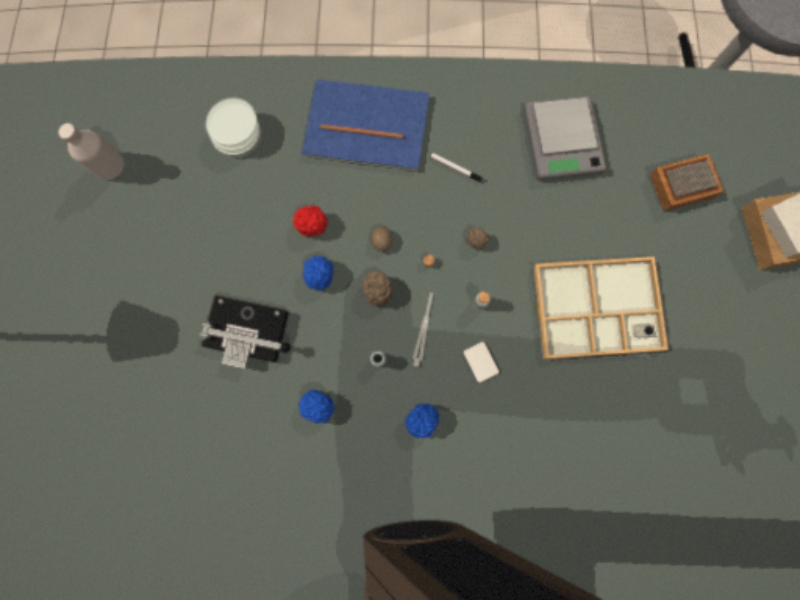

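View pics/scene0.png

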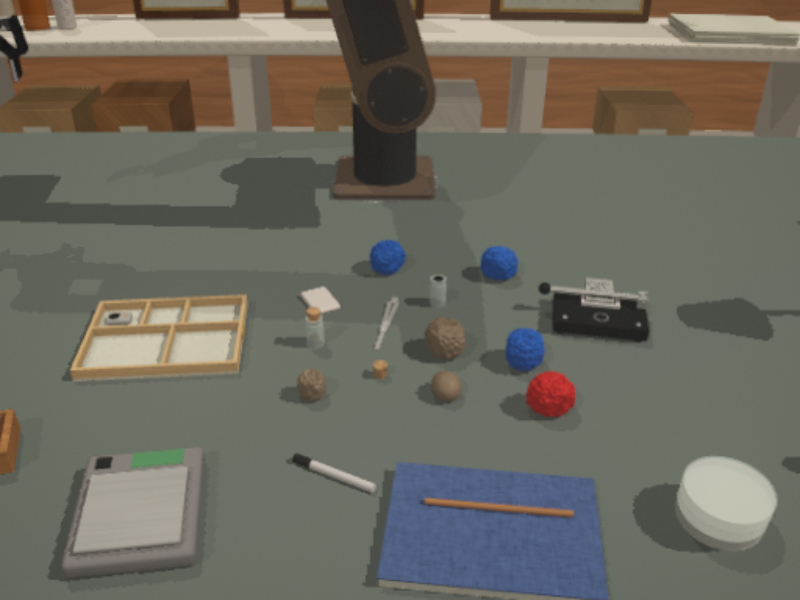

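The top view shows the stage at px (245,330), tray (602,308), large stone (377,287), small stone (478,238) and corked vial (483,299). Blue and red look-alikes lie around the large stone. Next I'll write the helpers and get the yaws from masks.

```bash
cat > h.py <<'E'
from plant import ctrl
import cv2,numpy as np
from scipy.spatial.transform import Rotation as R
def tool(yaw):
    c,s=np.cos(yaw),np.sin(yaw); return R.from_matrix([[c,s,0],[s,-c,0],[0,0,-1]])
def delta(p,yaw,p0=None,yaw0=None):
    s=ctrl.get_state(); r0=R.from_quat(s["tcp_rot"]) if yaw0 is None else tool(yaw0)
    p0=s["eef_pos"] if p0 is None else p0
    d=r0.inv().apply(np.array(p)-p0); w=(r0.inv()*tool(yaw)).as_rotvec()
    print("d",np.round(d,4).tolist(),"w",np.round(w,3).tolist(),"rows>=",round(max(np.linalg.norm(d)/.0625,np.linalg.norm(w)/.188),1))
def ray(cam,px):
    u=cv2.undistortPoints(np.float64(px).reshape(-1,1,2),np.array(cam["camera_matrix"]),np.array(cam["dist_coeffs"]))[:,0]
    return R.from_quat(cam["orientation"]).apply(np.c_[u,np.ones(len(u))])
def plane(cam,px,z):
    v=ray(cam,px); o=np.array(cam["xyz"]); return (o+v*((z-o[2])/v[:,2])[:,None])[:,:2]
def proj(cam,P):
    r=R.from_quat(cam["orientation"]).inv(); t=-r.apply(cam["xyz"])
    return cv2.projectPoints(np.float64(P).reshape(-1,1,3),r.as_rotvec(),t,np.array(cam["camera_matrix"]),np.array(cam["dist_coeffs"]))[0][:,0]
def ortho(cam,cx,cy,z,res,w=400,h=300,yaw=0):
    # image up = +x, left = +y
    j,i=np.meshgrid(np.arange(w),np.arange(h)); a=(h/2-i)*res; b=(w/2-j)*res
    P=np.stack([cx+a,cy+b,0*a+z],-1).reshape(-1,3)
    m=proj(cam,P).astype(np.float32).reshape(h,w,2)
    return cv2.remap(cam["pixels"],m[...,0],m[...,1],cv2.INTER_CUBIC)[:,:,::-1]
def rect(camname,cam,t,z,k=0):
    for d in ctrl.masks_of(camname,t)[:3]:
        c,_=cv2.findContours(d["region"].astype(np.uint8),cv2.RETR_EXTERNAL,cv2.CHAIN_APPROX_NONE)
        c=max(c,key=cv2.contourArea)[:,0]; q=plane(cam,c,z)
        r=cv2.minAreaRect(q.astype(np.float32)*1000); print(t,round(d["conf"],2),np.round(r[0],1),np.round(r[1],1),round(r[2],1))
E
python3 - <<'E'
from h import *
c=ctrl.read_camera("top")
for t,z in dict(tray=.018,stage=.024,slab=.03,large_stone=.03,small_stone=.025,corked_vial=.04).items(): rect("top",c,t,z)
T=[(.548,-.295,.018,.0006),(.49,.31,.03,.0006),(.58,.087,.03,.0003),(.665,-.078,.025,.0003)]
I=[ortho(c,*t) for t in T]
cv2.imwrite("pics/o1.png",np.vstack([np.hstack(I[:2]),np.hstack(I[2:])]))
w=ctrl.read_camera("wrist"); s=ctrl.get_state()
r=R.from_quat(s["tcp_rot"]).inv(); print("wrist cam in tool",r.apply(w["xyz"]-s["eef_pos"]),(r*R.from_quat(w["orientation"])).as_matrix().round(2),w["camera_matrix"])
delta([.50,-.295,.27],0.0)
E
```

```text
tray 0.91 [ 547.4 -291.2] [163.8 218.5] 4.9
stage 0.75 [495.5 304.3] [153.3  91.6] 80.0
slab 0.73 [452.3 319.3] [42.  43.3] 79.5
large_stone 0.82 [370.1 182.1] [55. 46.] 65.8
large_stone 0.8 [569.8  89.2] [56.4 47.2] 2.1
large_stone 0.78 [593.4 190.6] [54.5 47.9] 2.7
small_stone 0.46 [660.8 -79.1] [30.5 31.5] 46.5
wrist cam in tool [ 0.07894517 -0.00033495 -0.14232409] [[-0.   -0.95 -0.31]
 [ 1.    0.   -0.  ]
 [ 0.   -0.31  0.95]] [[283.2431792    0.         252.44806048]
 [  0.         283.2431792  189.12493957]
 [  0.           0.           1.        ]]
d [0.4119, -0.266, -0.0387] w [-0.0, -0.0, 0.249] rows>= 7.9
```

View pics/o1.png

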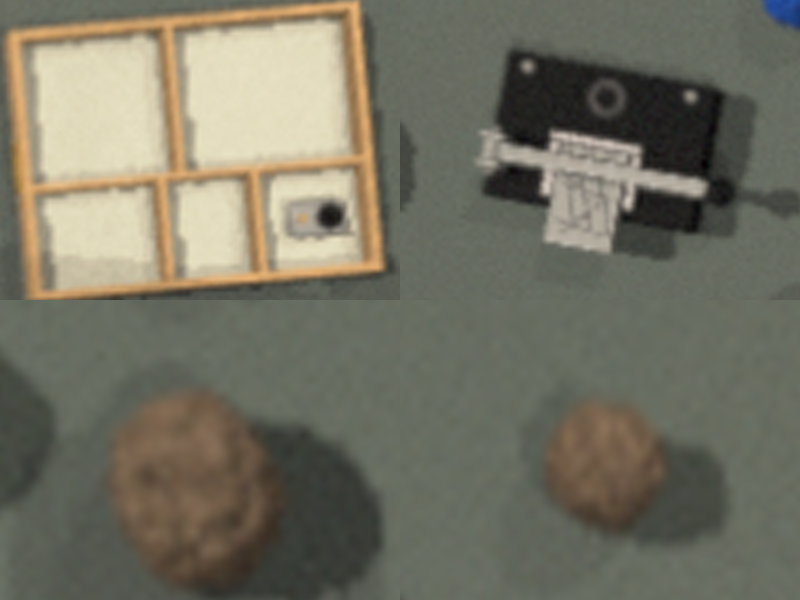

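The tray yaw is about +0.08 and the stage yaw about -0.18. The large stone's long axis lies near x. I'll look at the tray with the wrist camera on the way across.

```bash
python3 -m inch '[[0.054,-0.034,0.01,0,0,0.031,1],[0.108,-0.068,0.02,0,0,0.062,1],[0.162,-0.102,0.03,0,0,0.093,1],[0.216,-0.136,0.04,0,0,0.124,1],[0.27,-0.17,0.05,0,0,0.155,1],[0.324,-0.204,0.06,0,0,0.186,1],[0.378,-0.238,0.07,0,0,0.217,1],[0.44,-0.266,0.08,0,0,0.249,1],[0.44,-0.266,0.08,0,0,0.249,1]]'
python3 - <<'E'
from h import *
c=ctrl.read_camera("wrist")
for t,z in dict(tray=.018).items(): rect("wrist",c,t,z)
print([(d["position"],d["conf"]) for d in ctrl.mark_of("wrist","tray")])
cv2.imwrite("pics/w1.png",ortho(c,.548,-.293,.018,.0003,800,600))
delta([.45,.28,.15],-.18)
E
```

```text
time: 3.72
eef_pos: [0.5289, -0.2854, 0.1508]
tcp_rot: [1.0, 0.002, -0.0, -0.0]
contact_force: [-0.5, 0.5, -0.1]
opening: 0.995
finger_force: 0.0
tray 0.98 [ 549.7 -292.1] [163.5 211.6] 5.4
[([0.5484, -0.2904, -0.0027], 0.97)]
d [-0.0764, -0.5681, 0.0011] w [0.0, 0.001, 0.181] rows>= 9.2
```

View pics/w1.png

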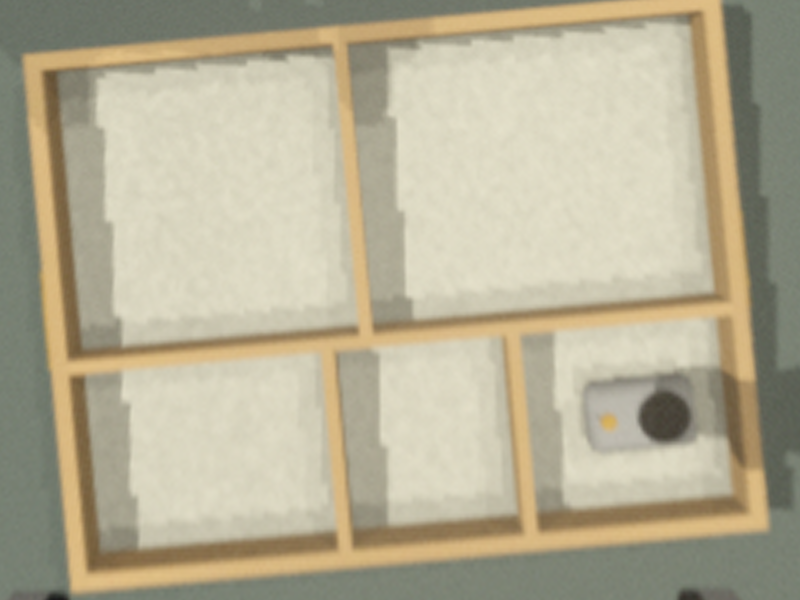

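```bash
python3 -m inch '[[-0.005,-0.058,0,0,0,0.018,1],[-0.01,-0.116,0,0,0,0.036,1],[-0.015,-0.174,0,0,0,0.054,1],[-0.02,-0.232,0,0,0,0.072,1],[-0.025,-0.29,0,0,0,0.09,1],[-0.03,-0.348,0,0,0,0.108,1],[-0.035,-0.406,0,0,0,0.126,1],[-0.04,-0.464,0,0,0,0.144,1],[-0.045,-0.522,0,0,0,0.162,1],[-0.049,-0.58,0,0,0,0.18,1]]' && python3 -m inch '[[0,0,0,0,0,0,0.5],[0,0,0,0,0,0,0.5]]'
python3 - <<'E'
from h import *
c=ctrl.read_camera("wrist")
for t,z in dict(stage=.024,slab=.032).items():
    rect("wrist",c,t,z); print([(d["position"],d["conf"]) for d in ctrl.mark_of("wrist",t)])
cv2.imwrite("pics/w2.png",ortho(c,.49,.30,.024,.0003,800,600))
# hypothesised model overlay
E
```

```text
time: 5.12
eef_pos: [0.4792, 0.2918, 0.1522]
tcp_rot: [0.996, -0.092, 0.001, 0.0]
contact_force: [0.8, -1.4, 0.3]
opening: 1.002
finger_force: 0.0
time: 5.38
eef_pos: [0.4789, 0.2904, 0.1515]
tcp_rot: [0.996, -0.091, 0.0, 0.0]
contact_force: [-0.5, -0.1, -0.4]
opening: 0.601
finger_force: 0.0
stage 0.71 [497.  301.8] [161.2  89.7] 79.6
[([0.4956, 0.313, 0.0053], 0.59)]
slab 0.67 [454.3 320.2] [41.6 40.9] 79.6
[([0.4626, 0.3178, 0.0238], 0.9)]
```

View pics/w2.png

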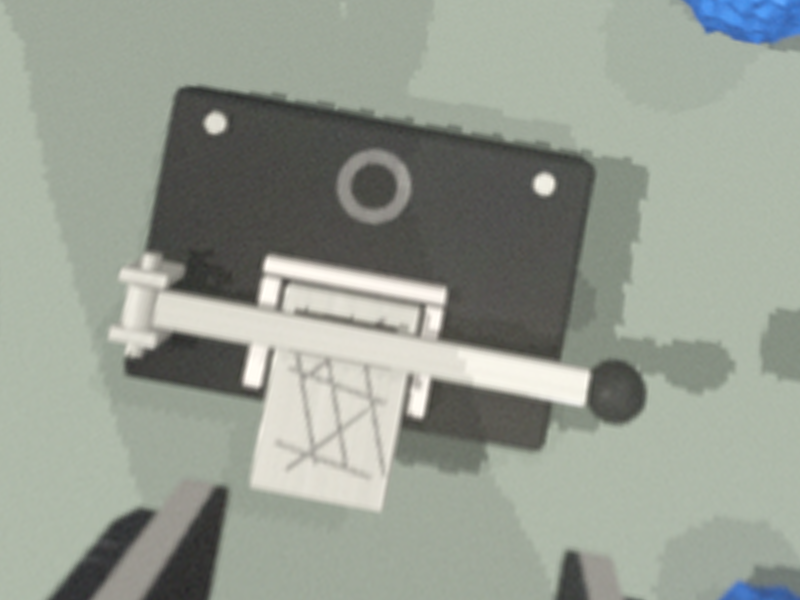

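The stage centre is about (0.499, 0.312) with yaw -0.175, which matches the slab front edge and the knob seen at px (615,391). The knob is therefore at about (0.467, 0.236).

Run:
```python
from h import *
print(ctrl.get_state()["qpos"].round(2))
delta([.467,.2345,.10],1.396); delta([.467,.2345,.017],1.396)
```

```text
[ 0.36  0.12  1.93 -0.    1.1   2.12]
d [-0.0014, 0.0572, 0.0514] w [0.0, 0.0, -1.579] rows>= 8.4
d [-0.0014, 0.0572, 0.1344] w [0.0, 0.0, -1.579] rows>= 8.4
```

```bash
python3 -m inch '[[0,0.006,0.006,0,0,-0.18,0.5],[0,0.012,0.012,0,0,-0.36,0.5],[0,0.018,0.018,0,0,-0.54,0.5],[0,0.024,0.024,0,0,-0.72,0.5],[0,0.03,0.03,0,0,-0.9,0.5],[0,0.036,0.036,0,0,-1.08,0.5],[-0.001,0.045,0.042,0,0,-1.26,0.5],[-0.001,0.053,0.048,0,0,-1.44,0.5],[-0.001,0.057,0.051,0,0,-1.579,0.5],[-0.001,0.057,0.051,0,0,-1.579,0.5]]'
python3 - <<'E'
from h import *
delta([.467,.2345,.017],1.396)
c=ctrl.read_camera("wrist")
cv2.imwrite("pics/w3.png",c["pixels"][:,:,::-1])
E
```

```text
time: 6.88
eef_pos: [0.4671, 0.2352, 0.1001]
tcp_rot: [0.766, 0.643, -0.0, -0.0]
contact_force: [0.1, -0.5, 0.1]
opening: 0.499
finger_force: 0.0
d [-0.0007, 0.0001, 0.0831] w [-0.0, 0.0, -0.0] rows>= 1.3
```

View pics/w3.png

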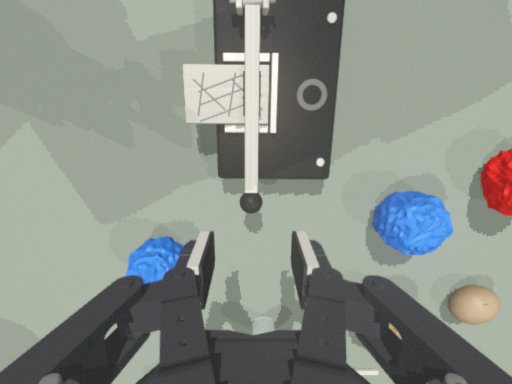

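The knob at px (251,202) is centred between the fingers (columns 205 and 300). I'll descend and close gently.

```bash
python3 -m inch '[[0,0,0.042,0,0,0,0.5],[0,0,0.083,0,0,0,0.5],[0,0,0.083,0,0,0,0.1],[0,0,0.083,0,0,0,0.1],[0,0,0.083,0,0,0,0.1],[0,0,0.083,0,0,0,0.1]]' 25
python3 - <<'E'
from h import *
# arc increments in tool axes: tool x = stage +y, tool z = down
for a in np.arange(.1,2.01,.15): print(round(a,2),round(.138*(1-np.cos(a)),4),round(-.138*np.sin(a),4))
E
```

```text
time: 7.68
eef_pos: [0.4658, 0.2359, 0.0183]
tcp_rot: [0.765, 0.644, -0.001, -0.001]
contact_force: [-4.8, -1.0, -0.9]
opening: 0.187
finger_force: 24.4
0.1 0.0007 -0.0138
0.25 0.0043 -0.0341
0.4 0.0109 -0.0537
0.55 0.0204 -0.0721
0.7 0.0325 -0.0889
0.85 0.0469 -0.1037
1.0 0.0634 -0.1161
1.15 0.0816 -0.126
1.3 0.1011 -0.133
1.45 0.1214 -0.137
1.6 0.142 -0.1379
1.75 0.1626 -0.1358
1.9 0.1826 -0.1306
```

```bash
python3 -m inch '[[0.001,0,-0.014,0,0,0,0.1],[0.004,0,-0.034,0,0,0,0.1],[0.011,0,-0.054,0,0,0,0.1],[0.02,0,-0.072,0,0,0,0.1],[0.033,0,-0.089,0,0,0,0.1],[0.047,0,-0.104,0,0,0,0.1],[0.063,0,-0.116,0,0,0,0.1],[0.082,0,-0.126,0,0,0,0.1],[0.101,0,-0.133,0,0,0,0.1],[0.101,0,-0.133,0,0,0,0.1]]'
```

```text
time: 8.93
eef_pos: [0.4848, 0.3378, 0.1525]
tcp_rot: [0.765, 0.644, 0.001, -0.0]
contact_force: [-5.9, 0.2, 1.8]
opening: 0.182
finger_force: 25.5
```

```bash
python3 -m inch '[[0.02,0,-0.004,0,0,0,0.1],[0.041,0,-0.005,0,0,0,0.1],[0.061,0,-0.003,0,0,0,0.1],[0.081,0,0.002,0,0,0,0.1],[0.081,0,0.002,0,0,0,0.1],[0.081,0,0.002,0,0,0,0.4],[0.081,0,0.002,0,0,0,0.4]]'
python3 - <<'E'
from h import *
c=ctrl.read_camera("scene")
cv2.imwrite("pics/s2.png",cv2.resize(c["pixels"][130:290,250:460,::-1],None,fx=3,fy=3,interpolation=2))
E
```

```text
time: 9.8
eef_pos: [0.4989, 0.4151, 0.1477]
tcp_rot: [0.765, 0.644, 0.0, 0.0]
contact_force: [-0.6, -0.2, -0.1]
opening: 0.397
finger_force: 0.0
```

View pics/s2.png

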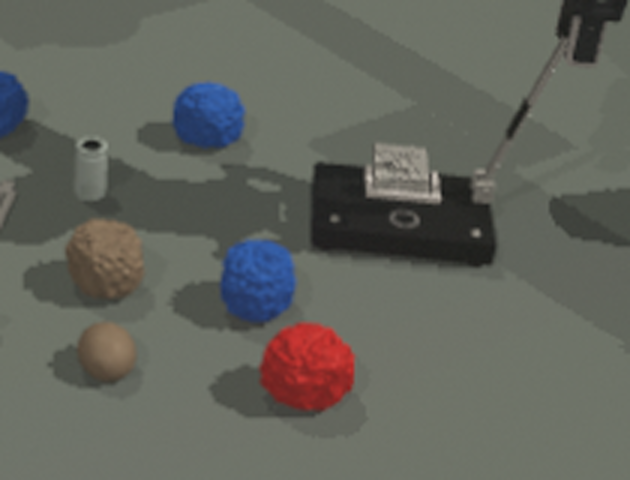

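The bar is raised past vertical and leans outward. Now the slab.

Run:
```python
from h import *
delta([.446,.3212,.21],-.175);delta([.446,.3212,.10],-.175)
```

```text
d [-0.1014, -0.0358, -0.0623] w [0.001, -0.0, 1.573] rows>= 8.4
d [-0.1014, -0.0359, 0.0477] w [0.001, -0.0, 1.573] rows>= 8.4
```

```bash
python3 -m inch '[[0,0,-0.05,0,0,0,0.4],[-0.014,-0.005,-0.062,0,0,0.18,0.4],[-0.034,-0.012,-0.062,0,0,0.36,0.5],[-0.054,-0.019,-0.062,0,0,0.54,0.6],[-0.074,-0.026,-0.05,0,0,0.72,0.7],[-0.094,-0.033,-0.03,0,0,0.9,0.7],[-0.101,-0.036,0,0,0,1.08,0.7],[-0.101,-0.036,0.03,0,0,1.26,0.7],[-0.101,-0.036,0.048,0,0,1.44,0.7],[-0.101,-0.036,0.048,0,0,1.573,0.7]]' && python3 -m inch '[[0,0,0,0,0,0,0.7]]'
python3 - <<'E'
from h import *
delta([.446,.3212,.0225],-.175)
c=ctrl.read_camera("wrist")
cv2.imwrite("pics/w4.png",c["pixels"][:,:,::-1])
rect("wrist",c,"slab",.032)
E
```

```text
time: 11.1
eef_pos: [0.4444, 0.3208, 0.0978]
tcp_rot: [0.996, -0.09, -0.002, 0.001]
contact_force: [-0.1, -0.1, -0.7]
opening: 0.7
finger_force: 0.0
time: 11.22
eef_pos: [0.4456, 0.3216, 0.0999]
tcp_rot: [0.996, -0.086, -0.0, 0.0]
contact_force: [0.7, -0.8, -0.1]
opening: 0.701
finger_force: 0.0
d [0.0004, 0.0003, 0.0774] w [0.0, -0.0, 0.002] rows>= 1.2
slab 0.93 [463.9 318.4] [39.6 60.2] 79.3
```

View pics/w4.png

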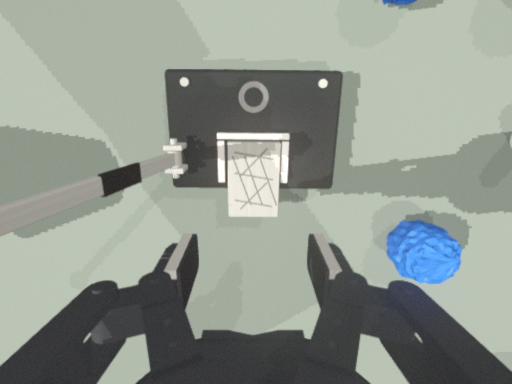

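```bash
python3 -m inch '[[0,0,0.04,0,0,0,0.7],[0,0,0.07,0,0,0,0.7],[0,0,0.0775,0,0,0,0.7],[0,0,0.0775,0,0,0,0.3],[0,0,0.0775,0,0,0,0.3],[0,0,0.0775,0,0,0,0.3],[0,0,0.0775,0,0,0,0.3]]' 70
```

```text
time: 12.2
eef_pos: [0.4464, 0.3225, 0.024]
tcp_rot: [0.996, -0.087, 0.001, -0.001]
contact_force: [0.1, -0.1, 2.0]
opening: 0.439
finger_force: 70.6
```

```bash
python3 -m inch '[[-0.01,0,-0.0005,0,0,0,0.3],[-0.025,0,-0.001,0,0,0,0.3],[-0.045,0,-0.001,0,0,0,0.3],[-0.06,0,-0.001,0,0,0,0.3],[-0.06,0,-0.03,0,0,0,0.3],[-0.06,0,-0.08,0,0,0,0.3],[-0.06,0,-0.1,0,0,0,0.3],[-0.06,0,-0.1,0,0,0,0.3]]'
python3 - <<'E'
from h import *
ctrl.read_camera("scene");ctrl.read_camera("wrist")
c=ctrl.read_camera("wrist")
cv2.imwrite("pics/w5.png",c["pixels"][:,:,::-1])
t=R.from_rotvec([0,0,.088]); o=np.array([.5497,-.292,0])
for n,p in dict(slab=(32,-46),L=(32,56),S=(-46,62),V=(-46,-6)).items(): print(n,(o+t.apply(np.array([*p,0])/1000)).round(4))
g=o+t.apply([.032-.018,-.046,0]); g[2]=.12
delta(g,.088)
E
```

```text
time: 13.2
eef_pos: [0.3865, 0.3332, 0.1244]
tcp_rot: [0.996, -0.087, 0.001, -0.001]
contact_force: [-0.7, 0.0, -2.0]
opening: 0.438
finger_force: 70.7
slab [ 0.5856 -0.335   0.    ]
L [ 0.5767 -0.2334  0.    ]
S [ 0.4984 -0.2343  0.    ]
V [ 0.5044 -0.302   0.    ]
d [0.2958, 0.6267, 0.0015] w [0.002, 0.003, -0.262] rows>= 11.1
```

View pics/w5.png

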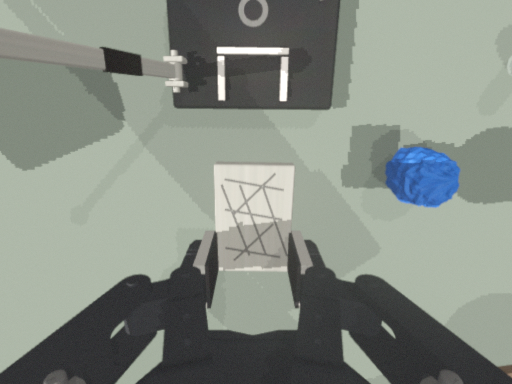

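```bash
python3 -m inch '[[0.026,0.055,0,0,0,-0.026,0.3],[0.052,0.11,0,0,0,-0.052,0.3],[0.078,0.165,0,0,0,-0.078,0.3],[0.104,0.22,0,0,0,-0.104,0.3],[0.13,0.275,0,0,0,-0.13,0.3],[0.156,0.33,0,0,0,-0.156,0.3],[0.182,0.385,0,0,0,-0.182,0.3],[0.208,0.44,0,0,0,-0.208,0.3],[0.234,0.495,0,0,0,-0.235,0.3],[0.26,0.55,0,0,0,-0.262,0.3]]' && python3 -m inch '[[0,0,0,0,0,0,0.3],[0,0,0,0,0,0,0.3]]'
python3 - <<'E'
from h import *
t=R.from_rotvec([0,0,.088]); o=np.array([.5497,-.292,0])
g=o+t.apply([.032-.018,-.046,0]); g[2]=.06
delta(g,.088)
E
```

```text
time: 14.6
eef_pos: [0.5463, -0.2555, 0.1203]
tcp_rot: [0.999, 0.044, -0.002, -0.001]
contact_force: [0.5, 1.5, -1.8]
opening: 0.441
finger_force: 70.9
time: 14.85
eef_pos: [0.5459, -0.2534, 0.1205]
tcp_rot: [0.999, 0.043, -0.002, -0.002]
contact_force: [-1.3, 0.9, -2.3]
opening: 0.439
finger_force: 71.0
d [0.0147, 0.085, 0.0602] w [-0.003, 0.003, -0.001] rows>= 1.7
```

```bash
python3 -m inch '[[0.007,0.042,0,0,0,0,0.3],[0.0147,0.085,0.01,0,0,0,0.3],[0.0147,0.085,0.04,0,0,0,0.3],[0.0147,0.085,0.06,0,0,0,0.3],[0.0147,0.085,0.06,0,0,0,0.3]]'
python3 - <<'E'
from h import *
c=ctrl.read_camera("wrist")
cv2.imwrite("pics/w6.png",c["pixels"][:,:,::-1])
print(ctrl.get_state()["eef_pos"])
t=R.from_rotvec([0,0,.088]); o=np.array([.5497,-.292,0])
g=o+t.apply([.032-.018,-.046,0]); g[2]=.008
delta(g,.088)
E
```

```text
time: 15.48
eef_pos: [0.5674, -0.3346, 0.0595]
tcp_rot: [0.999, 0.045, -0.003, -0.002]
contact_force: [-0.7, 0.0, -1.6]
opening: 0.44
finger_force: 71.0
[ 0.56858464 -0.3357132   0.06151259]
d [-0.0009, 0.0009, 0.0535] w [-0.002, 0.002, 0.001] rows>= 0.9
```

View pics/w6.png

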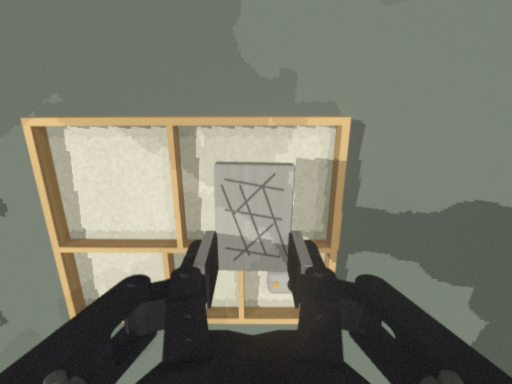

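```bash
python3 - <<'E'
from h import *
c=ctrl.read_camera("wrist")
t=R.from_rotvec([0,0,.088]); o=np.array([.5497,-.292])
q=plane(c,[(216,163),(294,163),(218,270),(292,270)],.0685)-o
print(t.inv().apply(np.c_[q,np.zeros(4)]).round(4))
E
python3 -m inch '[[-0.001,0.001,0.03,0.0,0.0,0,0.3],[-0.001,0.001,0.048,0,0,0,0.3],[-0.001,0.001,0.052,0,0,0,0.3],[-0.001,0.001,0.052,0,0,0,0.3]]'
```

```text
[[ 0.0638 -0.0269  0.    ]
 [ 0.0639 -0.0649  0.    ]
 [ 0.0034 -0.0256  0.    ]
 [ 0.0035 -0.0666  0.    ]]
time: 16.08
eef_pos: [0.5686, -0.3389, 0.0113]
tcp_rot: [0.999, 0.044, 0.0, 0.0]
contact_force: [-0.2, 0.0, -1.7]
opening: 0.444
finger_force: 71.0
```

```bash
python3 -m inch '[[0,0,0.003,0,0,0,0.3],[0,0,0.005,0,0,0,0.3],[0,0,0.005,0,0,0,0.3]]'; python3 -m inch '[[0,0,0.001,0,0,0,0.3],[0,0,0.001,0,0,0,0.3]]'
```

```text
time: 16.45
eef_pos: [0.5683, -0.3388, 0.0059]
tcp_rot: [0.999, 0.044, 0.0, 0.0]
contact_force: [1.0, 0.2, -1.6]
opening: 0.434
finger_force: 71.0
time: 16.7
eef_pos: [0.5683, -0.3388, 0.0048]
tcp_rot: [0.999, 0.044, -0.0, -0.0]
contact_force: [-0.2, 0.2, -1.4]
opening: 0.44
finger_force: 71.0
```

```bash
python3 -m inch '[[0,0,0.001,0,0,0,0.3],[0,0,0.001,0,0,0,0.3]]'; python3 -m inch '[[0,0,0.001,0,0,0,0.3],[0,0,0.001,0,0,0,0.3]]'
```

```text
time: 16.95
eef_pos: [0.5684, -0.3389, 0.0041]
tcp_rot: [0.999, 0.044, 0.0, 0.0]
contact_force: [-0.2, 0.3, 0.1]
opening: 0.439
finger_force: 71.2
time: 17.2
eef_pos: [0.5684, -0.3389, 0.0041]
tcp_rot: [0.999, 0.044, -0.0, -0.0]
contact_force: [-2.4, 2.0, 5.3]
opening: 0.443
finger_force: 71.8
```

```bash
python3 -m inch '[[0,0,0,0,0,0,0.6],[0,0,0,0,0,0,0.6],[0,0,-0.03,0,0,0,0.6],[0,0,-0.08,0,0,0,0.7],[0,0,-0.13,0,0,0,0.8],[0,0,-0.13,0,0,0,0.9]]'
python3 - <<'E'
from h import *
c=ctrl.read_camera("wrist")
rect("wrist",c,"slab",.012)
cv2.imwrite("pics/w7.png",c["pixels"][:,:,::-1])
delta([.569,.0885,.16],0)
E
```

```text
time: 17.95
eef_pos: [0.5714, -0.3412, 0.1394]
tcp_rot: [0.999, 0.044, 0.004, 0.004]
contact_force: [0.8, -0.7, -0.1]
opening: 0.903
finger_force: 0.0
slab 0.77 [ 586.6 -337.7] [60.9 40.5] 3.6
d [0.038, -0.4257, -0.027] w [0.001, -0.001, 0.088] rows>= 6.9
```

View pics/w7.png

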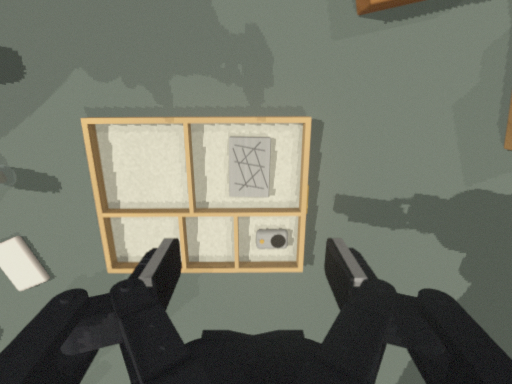

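The slab lies flat in its compartment at px (250,167). Next is the large stone.

```bash
python3 -m inch '[[0.005,-0.055,-0.01,0,0,0.01,1],[0.01,-0.11,-0.02,0,0,0.02,1],[0.015,-0.165,-0.027,0,0,0.03,1],[0.02,-0.22,-0.027,0,0,0.045,1],[0.025,-0.275,-0.027,0,0,0.06,1],[0.03,-0.33,-0.027,0,0,0.075,1],[0.035,-0.385,-0.027,0,0,0.088,1],[0.038,-0.426,-0.027,0,0,0.088,1],[0.038,-0.426,-0.027,0,0,0.088,1]]' && python3 -m inch '[[0,0,0,0,0,0,1]]'
python3 - <<'E'
from h import *
c=ctrl.read_camera("wrist")
print(ctrl.get_state()["eef_pos"])
rect("wrist",c,"large_stone",.023)
print([(d["position"].round(4) if hasattr(d["position"],"round") else d["position"],d["conf"]) for d in ctrl.mark_of("wrist","large_stone")])
a=ortho(c,.569,.0885,.023,.0003); cv2.imwrite("pics/w8.png",np.hstack([cv2.resize(a,(640,480)),]))
E
```

```text
time: 19.18
eef_pos: [0.5671, 0.0915, 0.1572]
tcp_rot: [1.0, 0.002, -0.002, -0.0]
contact_force: [0.9, -0.8, 0.2]
opening: 0.998
finger_force: 0.0
time: 19.3
eef_pos: [0.568, 0.0886, 0.1581]
tcp_rot: [1.0, 0.0, -0.002, 0.0]
contact_force: [-0.0, -0.3, 0.2]
opening: 1.001
finger_force: 0.0
[0.56825676 0.08807163 0.15844957]
large_stone 0.82 [689.3 210.1] [63.7 52.5] 73.5
large_stone 0.8 [570.1  89.6] [60.3 50.9] 27.1
large_stone 0.77 [375.5   7.3] [46.5 36. ] 62.3
[([0.3544, 0.0099, 0.0038], 0.83), ([0.5929, 0.1859, -0.0021], 0.66), ([0.6837, 0.2078, 0.0004], 0.66), ([0.5707, 0.0891, -0.0001], 0.63), ([0.3684, 0.181, 0.0018], 0.55), ([0.6599, 0.0855, 0.0036], 0.39)]
```

View pics/w8.png

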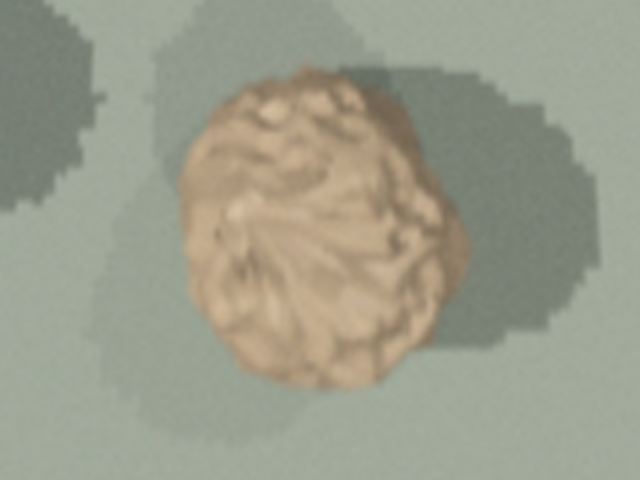

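The flat faces run about 27° from x (the right face goes from px (385,90) to (465,235)). That puts the stone at about (0.570, 0.089) with yaw 0.48.

Run:
```python
from h import *
delta([.570,.0893,.07],.48)
delta([.570,.0893,.010],.48)
```

```text
d [0.0014, -0.0016, 0.0892] w [-0.0, 0.001, -0.482] rows>= 2.6
d [0.0015, -0.0016, 0.1492] w [-0.0, 0.001, -0.482] rows>= 2.6
```

```bash
python3 -m inch '[[0.0005,-0.0005,0.03,0,0,-0.16,1],[0.001,-0.001,0.06,0,0,-0.32,1],[0.0015,-0.0016,0.085,0,0,-0.482,1],[0.0015,-0.0016,0.12,0,0,-0.482,1],[0.0015,-0.0016,0.149,0,0,-0.482,1],[0.0015,-0.0016,0.149,0,0,-0.482,0.3],[0.0015,-0.0016,0.149,0,0,-0.482,0.3],[0.0015,-0.0016,0.149,0,0,-0.482,0.3],[0.0015,-0.0016,0.149,0,0,-0.482,0.3],[0.0015,-0.0016,0.149,0,0,-0.482,0.3]]' 50; python3 -m inch '[[0,0,0,0,0,0,0.3],[0,0,-0.015,0,0,0,0.3],[0,0,-0.03,0,0,0,0.3],[0,0,-0.03,0,0,0,0.3]]'
```

```text
time: 20.7
eef_pos: [0.5717, 0.0903, 0.0125]
tcp_rot: [0.971, 0.239, 0.001, 0.001]
contact_force: [-0.9, -1.3, 4.4]
opening: 0.576
finger_force: 53.5
time: 21.2
eef_pos: [0.5714, 0.0907, 0.0426]
tcp_rot: [0.971, 0.239, 0.002, 0.0]
contact_force: [-0.1, 1.1, -2.7]
opening: 0.572
finger_force: 52.8
```

Run:
```python
from h import *
delta([.5767,-.2334,.12],.088)
```

```text
d [-0.1453, 0.2897, -0.0774] w [0.001, -0.003, 0.394] rows>= 5.3
```

```bash
python3 -m inch '[[0,0,-0.05,0,0,0,0.3],[-0.012,0.024,-0.077,0,0,0.05,0.3],[-0.036,0.072,-0.077,0,0,0.11,0.3],[-0.06,0.12,-0.077,0,0,0.17,0.3],[-0.084,0.168,-0.077,0,0,0.23,0.3],[-0.108,0.216,-0.077,0,0,0.29,0.3],[-0.13,0.26,-0.077,0,0,0.35,0.3],[-0.145,0.29,-0.077,0,0,0.394,0.3],[-0.145,0.29,-0.06,0,0,0.394,0.3],[-0.145,0.29,-0.045,0,0,0.394,0.3]]' && python3 -m inch '[[0,0,0,0,0,0,0.3]]'
python3 - <<'E'
from h import *
delta([.5767,-.2334,.019],.088)
c=ctrl.read_camera("wrist")
cv2.imwrite("pics/w9.png",c["pixels"][:,:,::-1])
E
```

```text
time: 22.45
eef_pos: [0.5753, -0.2326, 0.0838]
tcp_rot: [0.999, 0.044, -0.001, -0.001]
contact_force: [0.1, 0.1, -2.8]
opening: 0.575
finger_force: 53.5
time: 22.58
eef_pos: [0.5743, -0.2312, 0.0826]
tcp_rot: [0.999, 0.045, -0.003, -0.002]
contact_force: [-0.5, -1.1, -2.6]
opening: 0.571
finger_force: 53.5
d [0.0025, 0.0027, 0.0636] w [-0.004, 0.005, 0.001] rows>= 1.0
```

View pics/w9.png

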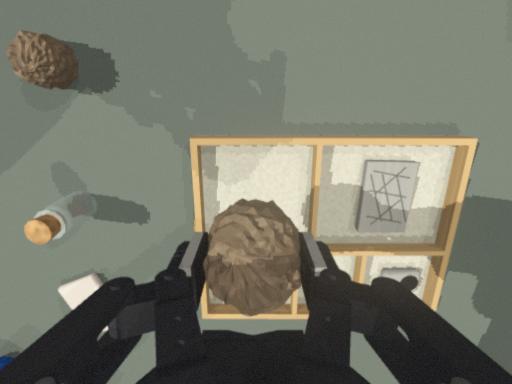

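The stone is held upright over its compartment. I'll descend until it touches.

```bash
python3 -m inch '[[0.001,0.001,0.03,0,0,0,0.3],[0.001,0.002,0.055,0,0,0,0.3],[0.001,0.002,0.062,0,0,0,0.3],[0.001,0.002,0.062,0,0,0,0.3]]'; python3 -m inch '[[0,0,0.002,0,0,0,0.3],[0,0,0.002,0,0,0,0.3]]'
```

```text
time: 23.12
eef_pos: [0.5777, -0.2351, 0.0241]
tcp_rot: [0.999, 0.044, 0.0, -0.0]
contact_force: [0.8, -0.3, -2.9]
opening: 0.57
finger_force: 53.5
time: 23.38
eef_pos: [0.578, -0.2358, 0.0229]
tcp_rot: [0.999, 0.044, 0.001, 0.001]
contact_force: [-0.1, -0.3, -2.7]
opening: 0.57
finger_force: 53.5
```

```bash
python3 -m inch '[[0,-0.002,0.004,0,0,0,0.3],[0,-0.002,0.005,0,0,0,0.3]]'; python3 -m inch '[[0,0,0.0015,0,0,0,0.3],[0,0,0.0015,0,0,0,0.3]]'
```

```text
time: 23.62
eef_pos: [0.5769, -0.2333, 0.0165]
tcp_rot: [0.999, 0.044, -0.0, -0.0]
contact_force: [0.9, 0.6, -2.2]
opening: 0.57
finger_force: 53.5
time: 23.88
eef_pos: [0.5771, -0.2334, 0.0165]
tcp_rot: [0.999, 0.044, -0.001, -0.0]
contact_force: [-3.9, 2.7, 5.2]
opening: 0.57
finger_force: 54.4
```

```bash
python3 -m inch '[[0,0,0.001,0,0,0,0.3],[0,0,0.001,0,0,0,0.3]]'
```

```text
time: 24.12
eef_pos: [0.5771, -0.2334, 0.0165]
tcp_rot: [0.999, 0.044, -0.001, -0.001]
contact_force: [-5.9, 3.4, 10.0]
opening: 0.572
finger_force: 55.0
```

```bash
python3 -m inch '[[0,0,-0.001,0,0,0,0.65],[0,0,-0.001,0,0,0,0.65],[0,0,-0.02,0,0,0,0.66],[0,0,-0.06,0,0,0,0.7],[0.01,-0.03,-0.11,0,0,0,0.8],[0.03,-0.08,-0.13,0,0,0,0.8],[0.06,-0.13,-0.13,0,0,0,0.8],[0.07,-0.16,-0.13,0,0,0,0.8],[0.07,-0.16,-0.13,0,0,0,0.8]]' && python3 -m inch '[[0,0,0,0,0,0,0.8]]'
python3 - <<'E'
from h import *
c=ctrl.read_camera("wrist")
print(ctrl.get_state()["eef_pos"])
rect("wrist",c,"small_stone",.018)
print([(d["position"],d["conf"]) for d in ctrl.mark_of("wrist","small_stone")])
a=cv2.resize(ortho(c,.665,-.078,.018,.0002,400,300),(400,300)); b=cv2.resize(c["pixels"][:,:,::-1],(400,300)); cv2.imwrite("pics/w10.png",np.hstack([a,b]))
rect("wrist",c,"large_stone",.027)
E
```

```text
time: 25.25
eef_pos: [0.6336, -0.0659, 0.1457]
tcp_rot: [0.999, 0.046, 0.001, 0.0]
contact_force: [0.4, -0.5, -0.3]
opening: 0.803
finger_force: 0.0
time: 25.38
eef_pos: [0.633, -0.0687, 0.1451]
tcp_rot: [0.999, 0.044, 0.0, 0.0]
contact_force: [1.1, -0.4, -0.2]
opening: 0.799
finger_force: 0.0
[ 0.63286711 -0.06914495  0.14484497]
small_stone 0.7 [663.8 -80.6] [34.8 34.7] 5.0
small_stone 0.64 [ 571.6 -240.4] [74.2 60.6] 66.9
[([0.664, -0.0844, 0.0029], 0.75)]
large_stone 0.86 [ 576.5 -234.3] [71.4 57.4] 60.6
large_stone 0.74 [598.4 166.4] [23.4 59.5] 79.6
```

View pics/w10.png

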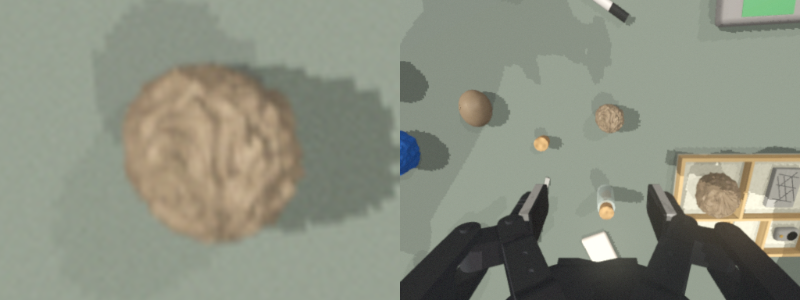

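Run:
```python
from h import *
delta([.664,-.0815,.10],.088)
c=ctrl.read_camera("wrist")
d=ctrl.masks_of("wrist","small_stone")[0]
p=plane(c,np.argwhere(d["region"])[:,::-1].astype(float),.018)*1000
m=p.mean(0);print(m)
w,v=np.linalg.eigh(np.cov((p-m).T));print(w**.5*4,np.degrees(np.arctan2(v[1,1],v[0,1])))
for a in range(-90,90,10):
    n=np.array([-np.sin(np.radians(a)),np.cos(np.radians(a))]); s=p@n; print(a,round(np.ptp(s),1),round((s.max()+s.min())/2-m@n,1),end=" | ")
```

```text
d [0.0301, 0.0148, 0.0444] w [0.0, -0.0, -0.002] rows>= 0.9
[ 590.84543556 -326.68222434]
[49.64227221 69.93432484] -166.9237900421244
-90 61.9 -0.3 | -80 64.2 0.0 | -70 69.4 -0.2 | -60 72.5 -0.5 | -50 73.4 -0.7 | -40 72.1 -0.9 | -30 68.5 -1.1 | -20 63.6 -1.1 | -10 56.7 -1.1 | 0 48.5 -0.9 | 10 47.6 0.3 | 20 50.4 2.5 | 30 56.8 2.3 | 40 62.0 1.7 | 50 65.3 1.2 | 60 66.8 0.7 | 70 67.0 0.5 | 80 65.4 0.4 |
```

```bash
python3 -m inch '[[0.015,0.007,0.02,0,0,0,0.8],[0.03,0.015,0.044,0,0,0,0.8],[0.03,0.015,0.044,0,0,0,0.8]]'
python3 - <<'E'
from h import *
c=ctrl.read_camera("wrist")
for d in ctrl.masks_of("wrist","small_stone"):
    p=plane(c,np.argwhere(d["region"])[:,::-1].astype(float),.018)*1000
    m=p.mean(0)
    if np.hypot(*(m-[664,-81]))>20: continue
    print(m,d["conf"])
    w,v=np.linalg.eigh(np.cov((p-m).T));print(w**.5*4,np.degrees(np.arctan2(v[1,1],v[0,1])))
    for a in range(-90,90,10):
        n=np.array([-np.sin(np.radians(a)),np.cos(np.radians(a))]); s=p@n; print(a,round(np.ptp(s),1),round((s.max()+s.min())/2-m@n,1),end=" | ")
cv2.imwrite("pics/w11.png",ortho(c,.664,-.081,.018,.00012,500,400))
E
```

```text
time: 26.05
eef_pos: [0.6629, -0.0808, 0.0976]
tcp_rot: [0.999, 0.043, -0.002, -0.001]
contact_force: [-0.4, 0.5, -0.7]
opening: 0.801
finger_force: 0.0
[664.70240503 -80.41481007] 0.76
[35.09190076 38.92313175] -165.3953062111403
-90 38.2 -0.7 | -80 38.3 -0.6 | -70 38.5 -0.6 | -60 38.5 -0.4 | -50 38.2 -0.1 | -40 37.6 -0.1 | -30 37.4 0.2 | -20 36.7 0.3 | -10 35.8 0.2 | 0 34.2 -0.1 | 10 34.0 -0.0 | 20 35.1 -0.2 | 30 35.6 -0.5 | 40 36.4 -0.3 | 50 36.4 0.1 | 60 37.0 0.5 | 70 37.6 0.9 | 80 38.2 0.9 |
```

View pics/w11.png

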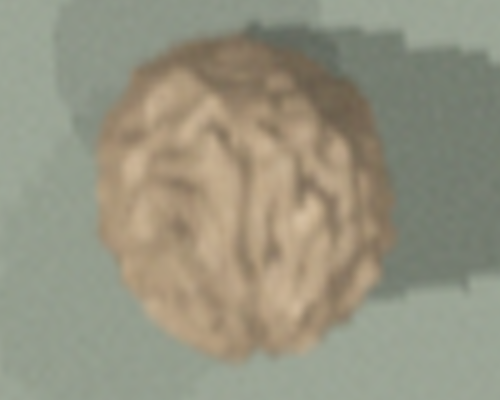

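```bash
python3 - <<'E'
from h import *
delta([.6645,-.0807,.010],.115)
E
python3 -m inch '[[0,0,0,0,0,0,0.6]]'
```

```text
d [0.0007, 0.0002, 0.0903] w [-0.0, 0.001, -0.028] rows>= 1.4
time: 26.28
eef_pos: [0.6644, -0.0804, 0.1017]
tcp_rot: [0.999, 0.044, 0.001, 0.0]
contact_force: [-1.3, 0.1, 0.6]
opening: 0.613
finger_force: 0.0
```

```bash
python3 -m inch '[[0,0,0.05,0,0,-0.028,0.6],[0,0,0.08,0,0,-0.028,0.6],[0,0,0.091,0,0,-0.028,0.6],[0,0,0.091,0,0,-0.028,0.2],[0,0,0.091,0,0,-0.028,0.2],[0,0,0.091,0,0,-0.028,0.2],[0,0,0.091,0,0,-0.028,0.2]]' 35; python3 -m inch '[[0,0,-0.015,0,0,0,0.2],[0,0,-0.05,0,0,0,0.2],[0,0,-0.1,0,0,0,0.2],[0,0,-0.1,0,0,0,0.2]]'; python3 -c '
from h import *
delta([.4984,-.2343,.10],.088)'
```

```text
time: 27.15
eef_pos: [0.6646, -0.0805, 0.0102]
tcp_rot: [0.998, 0.058, 0.001, 0.0]
contact_force: [-0.2, -0.5, -0.7]
opening: 0.412
finger_force: 35.2
time: 27.65
eef_pos: [0.6683, -0.0814, 0.1171]
tcp_rot: [0.998, 0.058, 0.006, 0.002]
contact_force: [0.7, -0.3, -0.5]
opening: 0.411
finger_force: 35.2
d [-0.1866, 0.1321, 0.0155] w [0.005, -0.012, 0.028] rows>= 3.7
```

```bash
python3 -m inch '[[-0.047,0.033,0,0,0,0.007,0.2],[-0.094,0.066,0,0,0,0.014,0.2],[-0.14,0.1,0,0,0,0.021,0.2],[-0.185,0.132,0,0,0,0.028,0.2],[-0.185,0.132,0.015,0,0,0.028,0.2],[-0.185,0.132,0.03,0,0,0.028,0.2],[-0.185,0.132,0.03,0,0,0.028,0.2]]'
python3 - <<'E'
from h import *
delta([.4984,-.2343,.018],.088)
c=ctrl.read_camera("wrist")
cv2.imwrite("pics/w12.png",c["pixels"][:,:,::-1])
E
```

```text
time: 28.52
eef_pos: [0.4949, -0.2311, 0.077]
tcp_rot: [0.999, 0.045, -0.002, -0.002]
contact_force: [0.5, -0.3, -0.0]
opening: 0.408
finger_force: 35.2
d [0.0034, 0.0037, 0.059] w [-0.003, 0.003, 0.001] rows>= 0.9
```

View pics/w12.png

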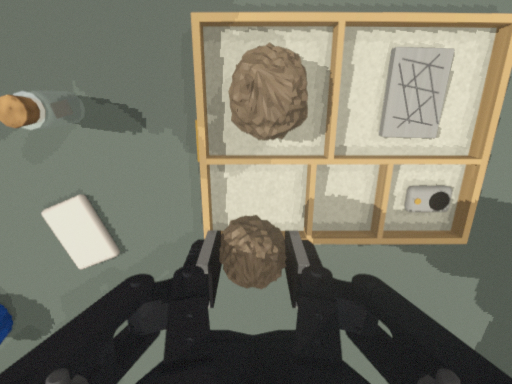

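The small stone is held over its compartment, and the large stone and slab sit well in theirs. Lowering.

```bash
python3 -m inch '[[0.0015,0.0015,0.03,0,0,0,0.2],[0.002,0.002,0.052,0,0,0,0.2],[0.002,0.002,0.056,0,0,0,0.2],[0.002,0.002,0.056,0,0,0,0.2]]'; python3 -c '
from h import *
delta([.4984,-.2343,.0155],.088)'
```

```text
time: 29.08
eef_pos: [0.4985, -0.2344, 0.0237]
tcp_rot: [0.999, 0.044, 0.0, 0.0]
contact_force: [0.5, 0.5, -1.4]
opening: 0.413
finger_force: 35.3
d [-0.0001, -0.0001, 0.0082] w [0.0, -0.0, 0.001] rows>= 0.1
```

```bash
python3 -m inch '[[0,0,0.005,0,0,0,0.2],[0,0,0.0085,0,0,0,0.2],[0,0,0.0085,0,0,0,0.2]]'; python3 -m inch '[[0,0,0.0015,0,0,0,0.2],[0,0,0.0015,0,0,0,0.2]]'
```

```text
time: 29.45
eef_pos: [0.4977, -0.2346, 0.0148]
tcp_rot: [0.999, 0.044, -0.0, -0.0]
contact_force: [-0.0, 0.2, -0.5]
opening: 0.41
finger_force: 35.3
time: 29.7
eef_pos: [0.4979, -0.2349, 0.0135]
tcp_rot: [0.999, 0.044, 0.0, 0.0]
contact_force: [0.1, -0.5, 0.2]
opening: 0.411
finger_force: 35.3
```

```bash
python3 -m inch '[[0,0,0.001,0,0,0,0.2],[0,0,0.001,0,0,0,0.2]]'; python3 -c '
from h import *
print(ctrl.get_state()["contact_force"])'
```

```text
time: 29.95
eef_pos: [0.498, -0.2349, 0.0134]
tcp_rot: [0.999, 0.044, -0.0, -0.0]
contact_force: [-2.4, 0.7, 4.9]
opening: 0.408
finger_force: 35.8
[-2.41917568  0.68468732  4.93865943]
```

```bash
python3 -m inch '[[0,0,-0.001,0,0,0,0.47],[0,0,-0.001,0,0,0,0.47],[0,0,-0.015,0,0,0,0.48],[0,0,-0.06,0,0,0,0.6],[0.01,-0.03,-0.1,0,0,0,0.6],[0.03,-0.08,-0.13,0,0,0,0.6],[0.05,-0.13,-0.13,0,0,0,0.6],[0.055,-0.15,-0.13,0,0,0,0.6],[0.055,-0.15,-0.13,0,0,0,0.6]]'
python3 - <<'E'
from h import *
print(ctrl.get_state()["eef_pos"])
for cam in ("wrist","top","scene"):
    c=ctrl.read_camera(cam)
    print(cam,[(np.round(d["position"],4),d["conf"]) for d in ctrl.mark_of(cam,"corked_vial")])
    if cam=="wrist": cv2.imwrite("pics/w13.png",c["pixels"][:,:,::-1]); np.save("c.npy",c,allow_pickle=True)
E
```

```text
time: 31.08
eef_pos: [0.5397, -0.0792, 0.1432]
tcp_rot: [0.999, 0.045, 0.0, 0.0]
contact_force: [-0.3, -0.3, 0.2]
opening: 0.603
finger_force: 0.0
[ 0.53966929 -0.07920309  0.14319266]
wrist [(array([ 0.5559, -0.0864, -0.0037]), 0.76)]
top []
scene []
```

View pics/w13.png

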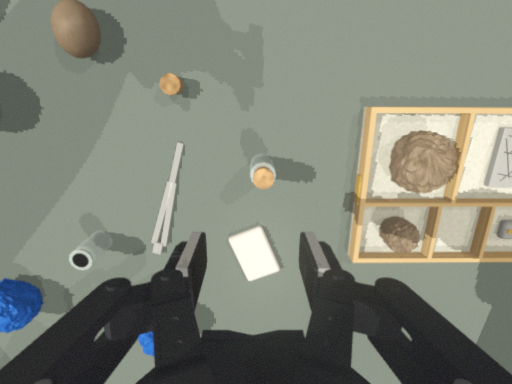

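Run:
```python
from h import *
c=np.load("c.npy",allow_pickle=True).item()
print(plane(c,[(263,178)],.054),plane(c,[(180,145),(157,250)],.003),plane(c,[(228,236),(257,226),(280,266),(246,280)],.008))
delta([.5535,-.0865,.10],.088)
```

```text
[[ 0.55500214 -0.08628441]] [[ 0.56763657 -0.00352046]
 [ 0.44664116  0.02084705]] [[ 0.47403125 -0.05800531]
 [ 0.48873973 -0.0882546 ]
 [ 0.44184159 -0.11881764]
 [ 0.41993439 -0.08216847]]
d [0.0138, 0.0062, 0.0423] w [0.0, 0.0, -0.002] rows>= 0.7
```

```bash
python3 -m inch '[[0.008,0.003,0.02,0,0,0,0.6],[0.015,0.006,0.05,0,0,0,0.6],[0.015,0.006,0.09,0,0,0,0.6],[0.015,0.006,0.126,0,0,0,0.6],[0.015,0.006,0.126,0,0,0,0.6],[0.015,0.006,0.126,0,0,0,0.1],[0.015,0.006,0.126,0,0,0,0.1],[0.015,0.006,0.126,0,0,0,0.1],[0.015,0.006,0.126,0,0,0,0.1],[0.015,0.006,0.126,0,0,0,0.1]]' 22; python3 -c '
from h import *
delta([.5044,-.302,.12],.088)'
```

```text
time: 32.62
eef_pos: [0.5565, -0.0858, 0.0184]
tcp_rot: [0.999, 0.044, 0.002, 0.001]
contact_force: [-0.4, -1.0, 6.4]
opening: 0.271
finger_force: 22.2
d [-0.0706, 0.211, -0.1014] w [0.002, -0.003, 0.0] rows>= 3.9
```

```bash
python3 -m inch '[[0,0,-0.02,0,0,0,0.1],[0,0,-0.06,0,0,0,0.1],[-0.01,0.03,-0.1,0,0,0,0.1],[-0.03,0.085,-0.1,0,0,0,0.1],[-0.048,0.14,-0.1,0,0,0,0.1],[-0.063,0.19,-0.1,0,0,0,0.1],[-0.0706,0.211,-0.09,0,0,0,0.1],[-0.0706,0.211,-0.07,0,0,0,0.1],[-0.0706,0.211,-0.07,0,0,0,0.1]]'
python3 - <<'E'
from h import *
delta([.5044,-.302,.0225],.088)
c=ctrl.read_camera("wrist")
cv2.imwrite("pics/w14.png",c["pixels"][:,:,::-1])
E
```

```text
time: 33.75
eef_pos: [0.5014, -0.2985, 0.083]
tcp_rot: [0.999, 0.044, -0.002, -0.003]
contact_force: [1.0, 0.7, -0.4]
opening: 0.267
finger_force: 21.8
d [0.0029, 0.0041, 0.0605] w [-0.006, 0.005, 0.001] rows>= 1.0
```

View pics/w14.png

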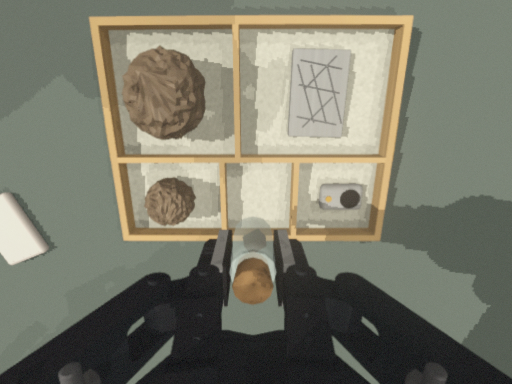

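The vial is upright over the middle compartment. By my count this is picture 18, past the limit of 14, so I'll view no more and check the rest numerically.

```bash
python3 -m inch '[[0.001,0.002,0.03,0,0,0,0.1],[0.0015,0.0025,0.052,0,0,0,0.1],[0.0015,0.0025,0.056,0,0,0,0.1],[0.0015,0.0025,0.056,0,0,0,0.1]]'; python3 -c '
from h import *
delta([.5044,-.302,.0225],.088)'
```

```text
time: 34.3
eef_pos: [0.5054, -0.3031, 0.0308]
tcp_rot: [0.999, 0.045, 0.0, 0.0]
contact_force: [0.7, 0.1, 0.1]
opening: 0.266
finger_force: 21.8
d [-0.0009, -0.0012, 0.0083] w [0.0, -0.0, 0.001] rows>= 0.1
```

```bash
python3 -m inch '[[-0.001,-0.001,0.004,0,0,0,0.1],[-0.001,-0.001,0.0075,0,0,0,0.1],[-0.001,-0.001,0.0075,0,0,0,0.1]]'; python3 -m inch '[[0,0,0.0015,0,0,0,0.1],[0,0,0.0015,0,0,0,0.1]]'
```

```text
time: 34.67
eef_pos: [0.5036, -0.3028, 0.0228]
tcp_rot: [0.999, 0.044, -0.0, -0.0]
contact_force: [-0.1, 0.5, -0.6]
opening: 0.272
finger_force: 21.8
time: 34.92
eef_pos: [0.5038, -0.3031, 0.0225]
tcp_rot: [0.999, 0.044, -0.0, -0.0]
contact_force: [-2.3, 1.0, 4.5]
opening: 0.263
finger_force: 22.3
```

Contact. I'll release and withdraw upward.

```bash
python3 -m inch '[[0,0,-0.001,0,0,0,0.42],[0,0,-0.001,0,0,0,0.42],[0,0,-0.02,0,0,0,0.45],[0,0,-0.06,0,0,0,0.45],[0,0,-0.11,0,0,0,0.45],[0.0,-0.05,-0.14,0,0,0,0.5],[0.0,-0.05,-0.14,0,0,0,0.5]]'
python3 - <<'E'
from h import *
t=R.from_rotvec([0,0,.088]); o=np.array([.5497,-.292,0])
for cam in ("wrist","top"):
    ctrl.read_camera(cam)
    for n in "slab large_stone small_stone corked_vial".split():
        for d in ctrl.mark_of(cam,n):
            q=t.inv().apply(np.array(d["position"])-o)*1000
            if abs(q[0])<100 and abs(q[1])<120: print(cam,n,q.round(0),round(d["conf"],2))
    for n in "white_plate open_vial pebble stage".split(): print(cam,n,[(np.round(d["position"],3).tolist(),round(d["conf"],2)) for d in ctrl.mark_of(cam,n)][:2])
E
```

```text
time: 35.8
eef_pos: [0.5009, -0.2522, 0.166]
tcp_rot: [0.999, 0.045, 0.003, 0.002]
contact_force: [0.1, -0.5, -0.2]
opening: 0.5
finger_force: 0.0
wrist slab [ 33. -46.   0.] 0.69
wrist large_stone [32. 59.  3.] 0.59
wrist small_stone [-45.  58.   5.] 0.88
wrist corked_vial [-47. -10.   2.] 0.81
wrist white_plate [([0.453, -0.085, 0.0], 0.74)]
wrist open_vial []
wrist pebble []
wrist stage []
top slab [ 31. -52.   2.] 0.5
top large_stone [33. 56.  2.] 0.63
top small_stone [-40.  63.   6.] 0.43
top white_plate [([0.45, -0.092, 0.001], 0.74)]
top open_vial [([0.451, 0.084, 0.0], 0.55)]
top pebble [([0.663, 0.085, -0.001], 0.68)]
top stage [([0.501, 0.315, -0.003], 0.55)]
```

Run:
```python
from h import *
t=R.from_rotvec([0,0,.088]); o=np.array([.5497,-.292,0])
b=o+t.apply([-.046,-.008,.004])
a=np.linspace(0,6.28,40)
for cam in ("wrist","scene"):
    c=ctrl.read_camera(cam)
    P=np.vstack([b+np.c_[r*np.cos(a),r*np.sin(a),0*a+z] for z,r in((0,.012),(.042,.012),(.054,.008))])
    h=cv2.convexHull(proj(c,P).astype(np.int32)); m=np.zeros((384,512),np.uint8); cv2.fillConvexPoly(m,h,1)
    for d in ctrl.masks_of(cam,"corked_vial")[:2]: print(cam,d["conf"],(m&d["region"]).sum()/(m|d["region"]).sum(),d["region"].sum(),m.sum())
```

```text
wrist 0.71 0.70801317233809 749 807
scene 0.56 0.6838905775075987 245 309
```

The vial's outline matches an upright vial in both views, so I'm handing the job in.

```bash
python3 -c '
from plant import ctrl
print(ctrl.sign_off())'
```

```text
the job is handed in; nothing more can be done
None
```

I handed the job in at about 36 s of robot time. The clamp bar is up, and the slab, both stones and the corked vial are set down in their compartments, checked by camera networks rather than a final look. The pebble, open vial and white plate still read where they were. I viewed 18 pictures, four over the limit of 14.

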